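Lock the sample plate on the vacuum manifold

ROBOT

A 6-joint arm with a two-finger parallel gripper is mounted at the origin on the work surface. World frame = base frame: x ahead of the robot, y to its left, z up, the work surface at z = 0. Lengths are in mm, angles in rad, forces in N, time in s.
With the tool pointing down it reaches from about 350 to 875 mm from the base axis. Payload 4.2 kg.
Tool frame: the origin (TCP) lies between the finger pads; the fingertips stand 25 mm ahead of it and the grasp point (between the pads) lies 6 mm ahead of it; z points along the fingers, y is the line along which they close (so a half turn about z gives the same grasp; the last joint's range is limited). The gripper opens to 85 mm and grips with 20 to 120 N. Pads are 22 mm wide; open, the fingers measure 114 mm over their backs; the gripper's body (76 mm by 85 mm) begins 54 mm behind the grasp point. The pads swing forward as they close: fully open they stand 13 mm farther back than shut.
Start: joints at [1.568, 0.385, 0.008, 0, -1.194, -0.259], TCP at [161.73, 603.691, 256.312] pointing down, gripper open.
Joint ranges: [-3.14, 3.14], [-1.21, 2.06], [-1.07, 1.41], [-3.16, 2.05], [-2.99, -0.16], [-3.1, 3.1]. Speed limits (rad/s): [2.79, 2.79, 3.14, 3.14, 3.14, 3.14].

INTERFACE

Orientations are given as a unit quaternion [x, y, z, w].
In Python, from bench import read_state, imaging, workorder, nets gives the robot as it stands.
- The arm moves only by the tool apply_moves, never from a script. Its argument "rows" is a list of rows, each an object with "hand": the opening, from -1 (shut) to 1 (fully open); "delta_pos": the shift along the tool's x, y, z in mm, a list of three; "yaw": the turn about the tool's z in rad. A call has 1 to 12 rows; each row is the pose to reach, as a shift and turn from the pose commanded when the call began, along the tool's axes at that moment; what a row does not reach only later rows make up. A row lasts 1/12 s, in which the tool goes at most 41.7 mm and 7.16 degrees, less where a joint would pass 70% of its speed; a pose out of reach is approached as far as the arm can. A call with a gripper value outside its range is refused whole. The fingers move at their own pace and stop on an object; the grip force is fixed at half the most. Time passes only in rows, so rows that repeat a pose let the fingers close. It gives the time, the measured TCP pose, the force, the opening and the grip force at its end, in the units of the state.
- read_state(): the state, without advancing time (a new reading comes with each control period).
- imaging.get_image(name): name is "scene" or "top" or "wrist"; returns a dict with "pixels" (420x560x3 uint8, red, green, blue), "fx", "fy", "cx", "cy" (pixels), "dist" ([k1, k2, p1, p2, k3] as OpenCV has them; the pictures are not rectified), "xyz" and "rotation" of the camera in the world. Camera axes: x right, y down, z forward; pixel columns grow to the right and rows downward; lengths in mm; the calibration is good to about 2 mm. A picture is of the moment at which its call begins. There is no depth.
- workorder.job_done(): hands the job in; it is judged then, once.
Trained networks look in the newest picture that a camera, given by its name, has taken for a name from the list of things; names that differ only in an ending like _2 or _b are one class to them, and where a whole thing is asked for, a point or a joint stands for the part that bears it (a point fixed in the world has none). Each returns a list of dicts, best first, with "score" (0 to 1); they miss things now and then, are a little off and sometimes report something else, mostly with a low value. They report only what shows in the picture. A call takes as long as a camera call. They do not tell look-alikes from the thing itself.
- nets.find_in(camera, query): "location" ([row, column] in pixels, amid what is visible of it).
- nets.pinpoint(camera, query): "location" ([row, column] in pixels: a listed point, or the origin of a listed thing).
The state is a dict: "clock": time; "joints": joint angles; "joint_vel": joint speeds; "joint_efforts": joint torques, N m; "position": TCP position; "ee_rot": TCP orientation; "contact_force": force on the tool from outside, world axes, zero at the start; "wrist_torque": the same for the moment, N m; "gripper_width": finger opening in mm; "grasp_force": force on a finger pad.
Only numpy, scipy, OpenCV 4.12 (cv2) and the standard library are available. Lean on these libraries where they do the work, as an engineer would, in place of code of your own. Each camera call takes 0.05 s, during which the arm holds its last target. There are 200 camera calls.

TASK

Set the white sample plate flat on the deck of the grey vacuum manifold and push it gently but fully home against both stops, the end stop and the side stop. Then push the thumb wedge along its ramp until the clamp bar jams the plate fast, firmly but without brute force, let go, and leave the other bench things where they are.

Things in the scene. Friction and masses are not known exactly. Their poses are not given: they have to be found in the camera images.
- manifold: fixed grey plastic vacuum-manifold block, 150 (x) x 160 (y) x 40 mm; origin at the centre of its underside, z up. Its flat top, the deck, is 40 mm above the bench and carries the end stop (+x side), the side stop (+y side), the clamp bar facing the side stop, the thumb wedge behind the bar and a rail along the -y edge. The -x side of the plate's place is open.
- end_stop: end stop, an aluminium strip screwed fast to the deck, 56 mm long (y), 10 mm thick (x), 10 mm high, set anew each time 42 to 54 mm ahead (+x) of the manifold's centre, its middle 15 mm to +y; origin at the lower middle of its working face, which looks to -x; axes as the manifold's
- plate: loose white sample plate with dark wells, 96 (x) x 70 (y) x 14 mm, about 0.2 kg, the same after a half turn; origin at the centre of its underside, z up. On its middle a grip rib 50 (x) x 16 (y) mm rises from 14 to 40 mm above the underside. Home: x axis along the manifold's x (either way round), one short edge on the end stop, one long edge on the side stop.
- bar_face (a point): middle of the clamping face of the steel clamp bar, 86 mm long (x), 12 mm high, looking to the manifold's +y. The bar slides only in the manifold's y, driven by the wedge; at the start the gap between it and the side stop is 5 to 15 mm wider than the plate.
- bar: the clamp bar itself; origin: lower middle edge of its clamping face, axes as the manifold's. Facing it on the deck, on the manifold's +y side, is the side stop: a fixed aluminium strip 80 mm long (x), 10 mm thick, 10 mm high, its middle at the manifold's x = 0. The side stop is set anew each time, its working face 50 to 57 mm to +y of the manifold's centre; where exactly must be felt or seen.
- wedge (a joint): travel of the thumb wedge in the manifold's +x, 0 to 0.066 m; starts at 0 to 0.012. 4 mm of travel moves the bar 1 mm towards the side stop. It drags with about 3 N, stays where it is left, and jams hard once the bar squeezes a plate that is home, somewhere from 32 to 60 mm as the side stop is set. A push on the tab of 8 to 20 N against the jam locks it; about 30 N crushes the plate.
- wedge_tab (a point): middle of the top of the wedge's upright thumb tab, 10 mm thick (x), 22 mm wide (y), its top 76.5 mm above the bench, standing 24 mm clear of the wedge (wedge, bar and rail tops are at most 52.5 mm above the bench); open space on its -x side; moves with the wedge
- beaker: bystander: loose glass beaker, 72 mm across, 95 mm high; origin at the underside
- bottle: bystander: loose white bottle with green cap, 68 mm across, 160 mm high; origin at the underside
- carton: bystander: loose cardboard wipes carton 120 x 120 x 65 mm; origin at the underside
- bulb: bystander: loose black rubber pipette bulb, 56 mm across, 75 mm high; origin at the underside
Not all that is in view belongs to the job. Several things look just like the manifold: the one meant starts farthest from the robot's base. Leave any yellow look-alike of the plate alone.

How it is judged (in metres and radians):
At the end, for the whole second after the job is handed in: The plate lies flat on the deck (within 1.5 mm), within 1.5 mm of the end stop and square to the manifold within 0.03 rad, at rest, and the wedge-locked bar by itself presses it with more than 5 N, so that it is fast against the side stop (x of plate in the frame of end_stop between -0.0495 and -0.0465 m and z of plate in the frame of manifold between 0.0385 and 0.0415 m and angle between the x axis of plate and the x axis of manifold, either way round below 0.03 rad and angle between plate's own z axis and vertical below 0.03 rad and contact force between bar and plate above 5 N and linear speed of plate below 0.01 m/s and velocity of joint wedge between -0.005 and 0.005 m/s); the robot touches nothing.
It fails at once if the plate is crushed by forcing the wedge (bar on plate above 110 N) (contact force between bar and plate above 110 N).
It fails at once if the plate is rammed into the end stop (above 40 N) (contact force between end_stop and plate above 40 N).
It fails at once if a bystander is pushed more than 30 mm from its place (distance of any of beaker, bottle, carton, bulb from where it was at the start of the episode above 0.03 m).
It also fails if it takes over 51 s, if anything falls off the work surface, if the arm or the gripper's body presses on something with over 40 N, if the wrist force passes 120 N, or if a joint passes its speed limit or range.

## Working session

There is one attempt and no reset: what is moved stays moved. The work goes in short steps, Python scripts to look and compute and a tool call to move; the robot and the scene stay as the last step left them, time stands still between calls to the robot, and variables do not carry over. Pictures are saved under pics/ and viewed, at most 10 in all, crops included, and the job is handed in when it is done.

Besides the shell and the picture viewer there is one more tool, called after ">>>" by a JSON object that holds its "op" and its "data", one argument or row to a line. apply_moves: Moves the arm, as the interface text tells. Its arguments: {"type":"object","properties":{"rows":{"type":"array"}},"required":["rows"]}

```bash
mkdir -p pics
cat > h.py <<'E'
from bench import read_state, imaging, workorder, nets
import numpy as np, cv2
from scipy.spatial.transform import Rotation as R
def K(im): return np.array([[im['fx'],0,im['cx']],[0,im['fy'],im['cy']],[0,0,1.]])
def rot(im):
    r=np.array(im['rotation'],float)
    return R.from_quat(r).as_matrix() if r.size==4 else r.reshape(3,3)
def toz(im,rc,z):
    p=cv2.undistortPoints(np.array([[[rc[1],rc[0]]]],float),K(im),np.array(im['dist'],float))[0,0]
    d=rot(im)@np.array([p[0],p[1],1]); c=np.array(im['xyz'],float)
    return c+d*(z-c[2])/d[2]
def proj(im,P):
    Rm=rot(im).T; P=np.atleast_2d(np.array(P,float))
    q,_=cv2.projectPoints(P,cv2.Rodrigues(Rm)[0],-Rm@np.array(im['xyz'],float),K(im),np.array(im['dist'],float))
    return q[:,0,::-1]
def save(im,n): cv2.imwrite('pics/'+n,im['pixels'][:,:,::-1])
E
python3 - <<'E'
from h import *
s=read_state();print(s)
for n in ['top','scene']:
    im=imaging.get_image(n); save(im,n+'0.png'); print(n,im['xyz'],im['rotation'],im['fx'])
    for q,z in [('manifold',0),('plate',0),('end_stop',40),('bar_face',46),('wedge_tab',76.5),('bar',40),('beaker',0),('bottle',0),('carton',0),('bulb',0)]:
        print(q,[(round(d['score'],2),np.round(d['location']),np.round(toz(im,d['location'],z))) for d in nets.pinpoint(n,q)[:4]])
E
```

```text
{'clock': 0.0, 'joints': array([ 1.56756040e+00,  3.85558002e-01,  6.63198707e-03, -4.89101208e-04,
       -1.19398095e+00, -2.58601994e-01]), 'joint_vel': array([-0.00091371,  0.00160962,  0.00097385,  0.00037037, -0.00173858,
       -0.00027745]), 'joint_efforts': array([ 3.05978128e-04, -3.92289805e+01,  1.88407445e+01,  4.18596983e+00,
       -4.52717984e-03, -2.51106144e-06]), 'position': array([161.62871103, 603.19967936, 255.22452008]), 'ee_rot': array([ 9.91429987e-01, -1.30634668e-01, -9.10670852e-05,  1.07567344e-03]), 'contact_force': array([-0.24274028, -0.35425688,  0.91903119]), 'wrist_torque': array([-0.01865339, -0.00087588, -0.01973463]), 'grasp_force': 0.0, 'gripper_width': 85.42550627813951}
top [ 444.89082998   15.3879023  1211.14549903] [ 0.70785489 -0.70549765  0.02387251 -0.02538945] 385.40746517418245
manifold [(0.88, array([280., 220.]), array([297., 193.,   0.])), (0.76, array([208., 236.]), array([521., 147.,   0.]))]
plate [(0.85, array([196., 396.]), array([ 560., -357.,    0.])), (0.76, array([212., 344.]), array([ 509., -196.,    0.]))]
end_stop [(0.64,
[... 1296 characters left out ...]
ray([108., 311.]), array([263., 125.,  76.])), (0.55, array([178., 311.]), array([486.,  86.,  76.])), (0.38, array([198., 323.]), array([546., 107.,  76.]))]
bar [(0.68, array([196., 327.]), array([523., 123.,  40.])), (0.53, array([128., 325.]), array([305., 157.,  40.])), (0.48, array([179., 311.]), array([465.,  91.,  40.]))]
beaker [(0.64, array([198., 112.]), array([ 431., -429.,    0.]))]
bottle [(0.64, array([158., 427.]), array([412., 427.,   0.]))]
carton [(0.74, array([221., 440.]), array([610., 407.,   0.]))]
bulb [(0.57, array([290., 302.]), array([747.,  26.,   0.])), (0.46, array([160., 427.]), array([419., 427.,   0.])), (0.19, array([207., 336.]), array([535., 149.,  -0.]))]
```

Run:
```python
import cv2
a=cv2.imread('pics/top0.png');b=cv2.imread('pics/scene0.png')
cv2.imwrite('pics/a.png',cv2.resize(a[120:320,120:460],None,fx=2.35,fy=2.35,interpolation=cv2.INTER_CUBIC))
cv2.imwrite('pics/b.png',cv2.resize(b[130:300,80:400],None,fx=2.4,fy=2.4,interpolation=cv2.INTER_CUBIC))
```

```text
(no output)
```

View pics/a.png

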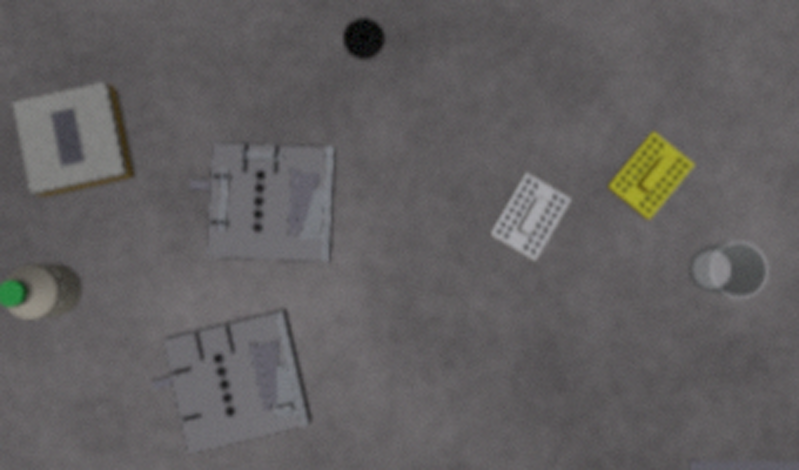

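View pics/b.png

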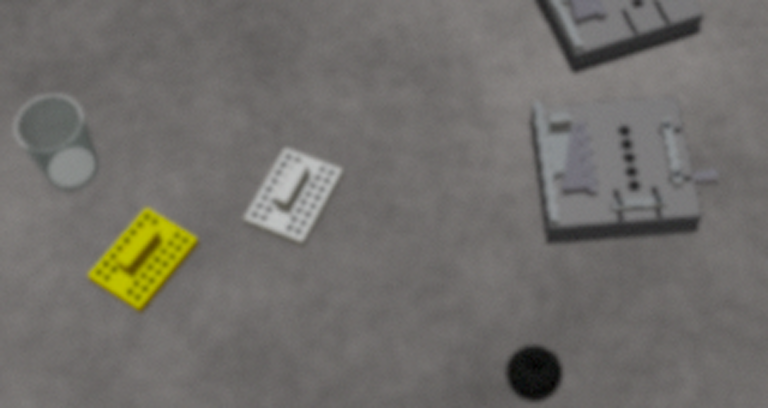

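Crop a shows the white plate at crop (531,216) and the yellow one at (652,175). The target manifold is at crop (270,205), with its end stop on the up side and the bar on the right. The other manifold, at (240,385), is nearer the base.

```bash
cat >> h.py <<'E'
def tool(s):
    Rm=R.from_quat(s['ee_rot']).as_matrix(); return Rm, np.arctan2(Rm[1,0],Rm[0,0])
def delta(x,y,z,th,s=None):
    """world target, th= world angle of tool x -> tool-axis delta, yaw"""
    s=s or read_state(); Rm,a=tool(s)
    d=Rm.T@(np.array([x,y,z])-s['position']); w=-((th-a+np.pi)%(2*np.pi)-np.pi)
    print('delta',np.round(d,1),'yaw',round(w,3),'| at',np.round(s['position'],1),'th',round(a,3),'F',np.round(s['contact_force'],1))
E
python3 - <<'E'
from h import *
s=read_state()
for n in ['top','scene']:
    im=imaging.get_image(n)
    hsv=cv2.cvtColor(im['pixels'],cv2.COLOR_RGB2HSV)
    r0,c0=proj(im,[510,-200,10])[0].astype(int)
    m=np.zeros(hsv.shape[:2],np.uint8); w=34
    g=im['pixels'].min(2); sub=g[r0-w:r0+w,c0-w:c0+w]
    m=(cv2.GaussianBlur(sub,(0,0),1.5)>125).astype(np.uint8)
    m=cv2.morphologyEx(m,cv2.MORPH_CLOSE,np.ones((7,7)))
    cn=max(cv2.findContours(m,0,1)[0],key=cv2.contourArea)[:,0]
    P=np.array([toz(im,(q[1]+r0-w,q[0]+c0-w),14)[:2] for q in cn],np.float32)
    print(n,np.percentile(sub,[10,50,90]),cv2.minAreaRect(P))
w=imaging.get_image('wrist'); Rm,a=tool(s)
print('cam in tool',Rm.T@(w['xyz']-s['position']),Rm.T@rot(w),w['fx'],w['dist'])
for th in (0,np.pi/2,-np.pi/2): delta(480,130,300,th,s)
E
```

```text
top [ 89.  93. 134.] ((508.45574951171875, -196.37661743164062), (66.8564453125, 95.30545806884766), 60.07358932495117)
scene [103. 108. 162.] ((505.1720886230469, -196.06478881835938), (75.28504943847656, 101.50154113769531), 59.32101821899414)
cam in tool [ 7.80620595e+01 -5.35554146e-02 -1.17559215e+02] [[-5.18963850e-04 -9.52598675e-01 -3.04229345e-01]
 [ 9.99999657e-01 -2.98217625e-04 -7.72055560e-04]
 [ 6.44732551e-04 -3.04229641e-01  9.52598504e-01]] 338.8537517069629 [0.01984922 0.         0.         0.         0.        ]
delta [430.  375.2 -43.7] yaw -0.262 | at [161.7 603.7 256.3] th -0.262 F [-0.6 -0.   1. ]
delta [430.  375.2 -43.7] yaw -1.833 | at [161.7 603.7 256.3] th -0.262 F [-0.6 -0.   1. ]
delta [430.  375.2 -43.7] yaw 1.309 | at [161.7 603.7 256.3] th -0.262 F [-0.6 -0.   1. ]
```

>>> {"op": "apply_moves", "data": {
  "rows": [
    {"hand": 1,"delta_pos": [447,360,0],"yaw": -0.262},
    {"hand": 1,"delta_pos": [447,360,0],"yaw": -0.262},
    {"hand": 1,"delta_pos": [447,360,0],"yaw": -0.262},
    {"hand": 1,"delta_pos": [447,360,0],"yaw": -0.262},
    {"hand": 1,"delta_pos": [447,360,0],"yaw": -0.262},
    {"hand": 1,"delta_pos": [447,360,0],"yaw": -0.262},
    {"hand": 1,"delta_pos": [447,360,0],"yaw": -0.262},
    {"hand": 1,"delta_pos": [447,360,0],"yaw": -0.262},
    {"hand": 1,"delta_pos": [447,360,0],"yaw": -0.262},
    {"hand": 1,"delta_pos": [447,360,0],"yaw": -0.262},
    {"hand": 1,"delta_pos": [447,360,90],"yaw": -0.262},
    {"hand": 1,"delta_pos": [447,360,90],"yaw": -0.262}
  ]
}}

```text
clock: 2.25
position: [451.8, 207.7, 216.1]
ee_rot: [1.0, 0.0, 0.002, -0.002]
contact_force: [0.2, 2.2, 0.6]
gripper_width: 85.2
grasp_force: 0.0
```

```bash
python3 -c "
from h import *
delta(500,140,150,0)"
```

```text
delta [48.  67.9 66.1] yaw 0.0 | at [451.8 207.7 216.1] th 0.0 F [0.2 2.2 0.6]
```

>>> {"op": "apply_moves", "data": {
  "rows": [
    {"hand": 1,"delta_pos": [40,55,55],"yaw": 0},
    {"hand": 1,"delta_pos": [40,55,55],"yaw": 0},
    {"hand": 1,"delta_pos": [40,55,55],"yaw": 0},
    {"hand": 1,"delta_pos": [40,55,55],"yaw": 0}
  ]
}}

```text
clock: 2.58
position: [490.1, 151.7, 158.0]
ee_rot: [1.0, -0.002, -0.002, 0.001]
contact_force: [-0.0, 0.2, -0.6]
gripper_width: 84.8
grasp_force: 0.0
```

Run:
```python
from h import *
im=imaging.get_image('wrist'); save(im,'w1.png'); delta(500,140,150,0)
np.save('w1.npy',im,allow_pickle=True)
for q,z in [('manifold',0),('end_stop',40),('bar_face',46),('wedge_tab',76.5),('bar',40)]:
    print(q,[(round(d['score'],2),np.round(d['location']),np.round(toz(im,d['location'],z),1)) for d in nets.pinpoint('wrist',q)[:3]])
```

```text
delta [ 9.5 13.2  9.5] yaw -0.001 | at [490.5 153.2 159.5] th -0.001 F [ 0.7 -0.1 -0.3]
manifold [(0.89, array([164., 282.]), array([523.8, 149.2,   0. ])), (0.85, array([387., 248.]), array([296.6, 184.1,   0. ]))]
end_stop [(0.65, array([ 90., 267.]), array([578.5, 159.7,  40. ]))]
bar_face [(0.59, array([173., 318.]), array([524.8, 125.2,  46. ]))]
wedge_tab [(0.64, array([238., 375.]), array([488.9,  91.8,  76.5]))]
bar [(0.75, array([162., 285.]), array([531.3, 147.5,  40. ])), (0.6, array([172., 322.]), array([524. , 121.7,  40. ]))]
```

View pics/w1.png

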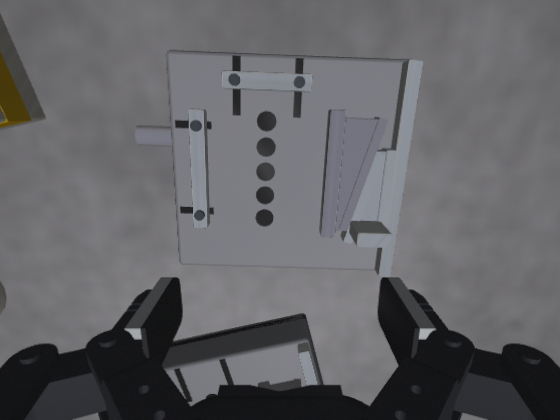

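The wrist view shows the manifold upright. The end stop is at about (80,267), the side stop at (168,200), the bar's face edge runs from (330,110) to (322,236), and the tab is at (233,372).

Run:
```python
import cv2
a=cv2.imread('pics/w1.png')
cv2.imwrite('pics/w1z.png',cv2.resize(a[45:280,162:428],(266*3,235*3),interpolation=cv2.INTER_CUBIC)[:600])
```

```text
(no output)
```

View pics/w1z.png

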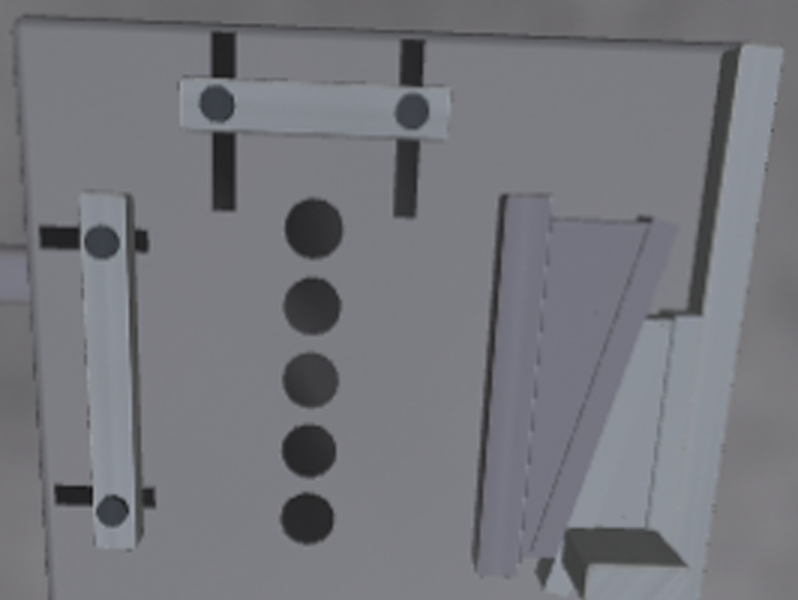

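```bash
cat >> h.py <<'E'
def edge(im,p0,p1,z,h=4,lo=.08,hi=.92,n=60):
    """strongest grey edge near pixel line p0-p1 (col,row) -> world points on plane z at the fitted line's ends"""
    g=cv2.GaussianBlur(cv2.cvtColor(im['pixels'],cv2.COLOR_RGB2GRAY).astype(np.float32),(0,0),.7)
    p0,p1=np.array(p0,float),np.array(p1,float); u=(p1-p0)/np.linalg.norm(p1-p0); nn=np.array([-u[1],u[0]])
    t=np.linspace(lo,hi,n); o=np.arange(-h,h+.01,.25)
    X=p0+(p1-p0)*t[:,None]; S=X[:,None]+nn*o[None,:,None]
    v=cv2.remap(g,S[...,0].astype(np.float32),S[...,1].astype(np.float32),cv2.INTER_LINEAR)
    k=o[np.abs(np.gradient(v,axis=1)).argmax(1)]
    for _ in range(6):
        c=np.polyfit(t,k,1); r=np.abs(k-np.polyval(c,t)); ok=r<=max(.5,np.percentile(r,85)); t,k=t[ok],k[ok]
    e=[p0+(p1-p0)*a+nn*np.polyval(c,a) for a in (0,1)]
    W=[toz(im,q[::-1],z)[:2] for q in e]; d=W[1]-W[0]
    print(np.round(e,1).tolist(),'W',np.round(W,1).tolist(),'ang',round(np.degrees(np.arctan2(d[1],d[0])),2),'n',len(t))
    return W
E
python3 - <<'E'
from h import *
im=np.load('w1.npy',allow_pickle=True).item()
f=lambda x,y:(162+x/3,45+y/3)
print('side top');edge(im,f(126,195),f(136,548),50,1.5)
print('side base');edge(im,f(131.5,195),f(142,540),40,1)
print('bar top');edge(im,f(507,197),f(481,575),52,1.2)
print('bar base');edge(im,f(500,200),f(473,570),40,1.2)
print('end top');edge(im,f(180,128),f(448,138),50,2)
print('end back');edge(im,f(180,79),f(450,88),50,2)
print('deck left');edge(im,f(20,40),f(50,600),40,2)
print('deck top');edge(im,f(20,20),f(735,44),40,2)
print('deck bot');edge(im,(185,265),(375,269),40,3)
print('tab top front');edge(im,f(586,566),f(688,568),76.5,3)
E
```

```text
side top
[[203.2, 110.0], [207.1, 227.7]] W [[566.1, 199.8], [486.9, 202.9]] ang 177.74 n 54
side base
[[206.1, 110.0], [209.5, 225.0]] W [[566.0, 199.9], [485.3, 203.2]] ang 177.65 n 44
bar top
[[330.0, 110.6], [321.4, 236.6]] W [[565.5, 119.7], [480.5, 122.2]] ang 178.3 n 60
bar base
[[327.7, 111.6], [318.7, 234.9]] W [[564.7, 119.5], [477.1, 122.7]] ang 177.92 n 40
end top
[[222.0, 86.7], [311.3, 90.7]] W [[579.8, 187.0], [577.3, 131.6]] ang -92.58 n 46
end back
[[222.0, 70.3], [312.0, 74.1]] W [[589.1, 186.5], [586.8, 131.4]] ang -92.43 n 49
deck left
[[168.2, 58.4], [179.5, 245.0]] W [[597.0, 221.5], [469.6, 226.7]] ang 177.66 n 41
deck top
[[168.7, 49.7], [407.0, 58.5]] W [[601.9, 220.6], [596.3, 70.8]] ang -92.15 n 45
deck bot
[[185.0, 262.6], [375.0, 268.4]] W [[455.0, 223.9], [449.4, 78.6]] ang -92.21 n 41
tab top front
[[357.4, 231.9], [391.3, 233.9]] W [[493.2, 103.0], [491.8, 81.7]] ang -93.7 n 51
```

>>> {"op": "apply_moves", "data": {
  "rows": [
    {"hand": 1,"delta_pos": [16,30,-40],"yaw": 0.1},
    {"hand": 1,"delta_pos": [16,349,-40],"yaw": 0.525},
    {"hand": 1,"delta_pos": [16,349,-40],"yaw": 0.525},
    {"hand": 1,"delta_pos": [16,349,-40],"yaw": 0.525},
    {"hand": 1,"delta_pos": [16,349,-40],"yaw": 0.525},
    {"hand": 1,"delta_pos": [16,349,-40],"yaw": 0.525},
    {"hand": 1,"delta_pos": [16,349,-40],"yaw": 0.525},
    {"hand": 1,"delta_pos": [16,349,-40],"yaw": 0.525},
    {"hand": 1,"delta_pos": [16,349,-40],"yaw": 0.525},
    {"hand": 1,"delta_pos": [16,349,-40],"yaw": 0.525},
    {"hand": 1,"delta_pos": [16,349,-40],"yaw": 0.525},
    {"hand": 1,"delta_pos": [16,349,-40],"yaw": 0.525}
  ]
}}

```text
clock: 3.88
position: [506.4, -194.5, 200.4]
ee_rot: [0.966, -0.259, 0.0, -0.0]
contact_force: [-0.6, 1.1, 0.7]
gripper_width: 85.7
grasp_force: 0.0
```

Run:
```python
from h import *
im=imaging.get_image('wrist'); save(im,'w2.png'); delta(507,-196,200,-.525)
np.save('w2.npy',im,allow_pickle=True)
print([(round(d['score'],2),np.round(d['location']),np.round(toz(im,d['location'],0),1)) for d in nets.pinpoint('wrist','plate')[:3]])
a=cv2.imread('pics/w2.png')
```

```text
delta [1.4 1.4 0.4] yaw 0.002 | at [ 506.5 -194.1  200.4] th -0.523 F [-1.   0.1  0.4]
[(0.96, array([ 41., 411.]), array([ 564.1, -354.5,    0. ])), (0.8, array([190., 276.]), array([ 509.7, -192.4,    0. ]))]
```

View pics/w2.png

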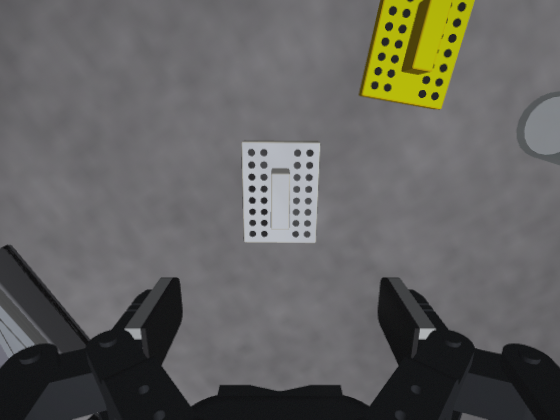

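Run:
```python
from h import *
im=np.load('w2.npy',allow_pickle=True).item()
L=edge(im,(243,142),(244,242),14,3);Rr=edge(im,(320,142),(317,242),14,3)
T=edge(im,(243,142),(320,142),14,3);B=edge(im,(244,242),(317,242),14,3)
rl=edge(im,(272.5,174),(271.5,229),40,2);rr=edge(im,(289,174),(289,229),40,2)
m=lambda E:(E[0]+E[1])/2
print('centre',(m(L)+m(Rr))/2,(m(T)+m(B))/2,'w',np.linalg.norm(m(L)-m(Rr)),'l',np.linalg.norm(m(T)-m(B)),'rib',(m(rl)+m(rr))/2,np.linalg.norm(m(rl)-m(rr)))
c=(m(T)+m(B))/2
delta(*c,60,-.525)
```

```text
[[241.1, 142.0], [243.7, 242.0]] W [[565.8, -189.2], [484.1, -141.1]] ang 149.49 n 55
[[319.7, 142.0], [314.9, 241.9]] W [[531.1, -249.1], [449.8, -200.6]] ang 149.2 n 52
[[243.0, 141.1], [320.0, 142.6]] W [[565.6, -191.0], [530.5, -249.0]] ang -121.15 n 51
[[244.0, 242.0], [317.0, 242.5]] W [[484.0, -141.3], [448.2, -202.0]] ang -120.47 n 47
[[270.8, 174.0], [269.5, 229.0]] W [[532.1, -200.5], [491.0, -174.9]] ang 148.1 n 48
[[289.7, 174.0], [289.6, 229.0]] W [[524.3, -214.0], [482.1, -190.1]] ang 150.44 n 37
centre [ 507.71251193 -194.98039956] [ 507.08341222 -195.8392689 ] w 68.97144509631245 l 95.162821647824 rib [ 507.38349503 -194.87183919] 16.570329648548572
delta [  1.4   1.5 140.4] yaw 0.002 | at [ 506.5 -193.8  200.4] th -0.523 F [-0.4 -0.  -0.8]
```

>>> {"op": "apply_moves", "data": {
  "rows": [
    {"hand": 0,"delta_pos": [1.4,0.7,40],"yaw": 0.014},
    {"hand": 0,"delta_pos": [1.4,0.7,80],"yaw": 0.014},
    {"hand": 0,"delta_pos": [1.4,0.7,110],"yaw": 0.014},
    {"hand": 0,"delta_pos": [1.4,0.7,130],"yaw": 0.014},
    {"hand": 0,"delta_pos": [1.4,0.7,145],"yaw": 0.014},
    {"hand": 0,"delta_pos": [1.4,0.7,152],"yaw": 0.014},
    {"hand": 0,"delta_pos": [1.4,0.7,156],"yaw": 0.014},
    {"hand": 0,"delta_pos": [1.4,0.7,156],"yaw": 0.014},
    {"hand": 0,"delta_pos": [1.4,0.7,156],"yaw": 0.014}
  ]
}}

```text
clock: 4.73
position: [508.0, -196.1, 44.9]
ee_rot: [0.964, -0.266, 0.001, -0.0]
contact_force: [0.4, 0.6, 0.3]
gripper_width: 42.6
grasp_force: 0.0
```

>>> {"op": "apply_moves", "data": {
  "rows": [
    {"hand": -0.5,"delta_pos": [0,0,0],"yaw": 0},
    {"hand": -0.5,"delta_pos": [0,0,0],"yaw": 0},
    {"hand": -0.7,"delta_pos": [0,0,0],"yaw": 0},
    {"hand": -0.8,"delta_pos": [0,0,0],"yaw": 0},
    {"hand": -0.9,"delta_pos": [0,0,0],"yaw": 0},
    {"hand": -1,"delta_pos": [0,0,0],"yaw": 0},
    {"hand": -1,"delta_pos": [0,0,0],"yaw": 0},
    {"hand": -1,"delta_pos": [0,0,0],"yaw": 0}
  ]
}}

```text
clock: 5.4
position: [507.9, -196.5, 45.2]
ee_rot: [0.964, -0.266, 0.001, -0.0]
contact_force: [-0.3, 1.7, 6.4]
gripper_width: 14.4
grasp_force: 61.0
```

>>> {"op": "apply_moves", "data": {
  "rows": [
    {"hand": -1,"delta_pos": [0,0,-20],"yaw": 0},
    {"hand": -1,"delta_pos": [0,0,-60],"yaw": 0},
    {"hand": -1,"delta_pos": [0,0,-100],"yaw": 0},
    {"hand": -1,"delta_pos": [-14,-27,-115],"yaw": -0.1},
    {"hand": -1,"delta_pos": [-33,-60,-115],"yaw": -0.2},
    {"hand": -1,"delta_pos": [-52,-97,-115],"yaw": -0.3},
    {"hand": -1,"delta_pos": [-71,-133,-115],"yaw": -0.4},
    {"hand": -1,"delta_pos": [-90,-167,-115],"yaw": -0.497},
    {"hand": -1,"delta_pos": [-110,-204,-115],"yaw": -0.497},
    {"hand": -1,"delta_pos": [-130,-240,-115],"yaw": -0.497},
    {"hand": -1,"delta_pos": [-148,-274,-115],"yaw": -0.497},
    {"hand": -1,"delta_pos": [-162,-300,-115],"yaw": -0.497}
  ]
}}

```text
clock: 6.4
position: [521.4, 146.8, 158.5]
ee_rot: [1.0, -0.02, -0.0, -0.0]
contact_force: [0.0, -0.2, -2.5]
gripper_width: 15.0
grasp_force: 59.8
```

Run:
```python
from h import *
print(read_state()['gripper_width']);delta(522.6,161.2,102,-.040)
```

```text
14.997584978114311
delta [  0.6 -14.4  56.5] yaw -0.001 | at [521.4 146.8 158.5] th -0.041 F [ 0.  -0.2 -2.5]
```

>>> {"op": "apply_moves", "data": {
  "rows": [
    {"hand": -1,"delta_pos": [0.6,-14,20],"yaw": 0},
    {"hand": -1,"delta_pos": [0.6,-14,43],"yaw": 0},
    {"hand": -1,"delta_pos": [0.6,-14,43],"yaw": 0},
    {"hand": -1,"delta_pos": [0.6,-14,43],"yaw": 0},
    {"hand": -1,"delta_pos": [0.6,-14,43],"yaw": 0}
  ]
}}

```text
clock: 6.82
position: [523.6, 157.7, 116.5]
ee_rot: [1.0, -0.021, 0.0, 0.0]
contact_force: [0.9, -0.0, -2.4]
gripper_width: 14.3
grasp_force: 59.8
```

Run:
```python
from h import *
im=imaging.get_image('wrist'); save(im,'w3.png'); np.save('w3.npy',im,allow_pickle=True)
delta(522.6,161.2,102,-.040)
s=read_state(); z=s['position'][2]-45+14; print(z)
# predicted pixels of plate top corners
c,sn=np.cos(-.04),np.sin(-.04)
for a,b in [(48,35),(48,-35),(-48,35),(-48,-35)]:
    print(a,b,proj(im,[s['position'][0]+a*c-b*sn,s['position'][1]+a*sn+b*c,z]).round(1))
```

```text
delta [-1.5 -3.4 15. ] yaw -0.002 | at [523.9 157.8 117. ] th -0.042 F [ 0.1 -0.2 -1.3]
86.03961884514918
48 35 [[177.7 200.4]]
48 -35 [[177.3 358.6]]
-48 35 [[357.4 213.6]]
-48 -35 [[357.1 346.5]]
```

View pics/w3.png

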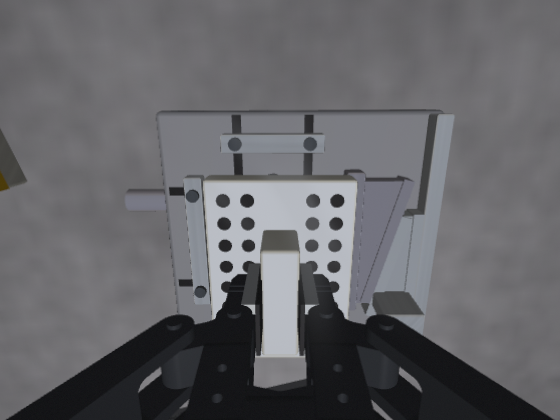

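The plate is gripped over the manifold with its top corners at (205,178) and (357,178). The side stop is to its left and the bar at (358,175) to its right.

Run:
```python
from h import *
im=np.load('w3.npy',allow_pickle=True).item()
z=86
print('plate L,R,T');L=edge(im,(206,182),(211,300),z,3,0,.8);Rr=edge(im,(356.5,182),(351,305),z,3,0,.9);T=edge(im,(210,178),(352,178),z,3)
print('end');E=edge(im,(221,152),(325,152),50,3)
print('side');S=edge(im,(201.5,180),(209.5,300),50,2.5)
ex=np.array([np.cos(-.04),np.sin(-.04)]);ey=np.array([-ex[1],ex[0]])
m=lambda E:(E[0]+E[1])/2
p=read_state()['position'][:2]
print('u plate front',m(T)@ex,'end',m(E)@ex,'v L',m(L)@ey,'R',m(Rr)@ey,'side',m(S)@ey,'tcp',p@ex,p@ey)
```

```text
plate L,R,T
[[202.8, 182.1], [210.4, 300.0]] W [[571.2, 190.0], [511.6, 192.8]] ang 177.28 n 57
[[356.8, 182.0], [348.2, 304.9]] W [[568.4, 121.6], [505.9, 124.3]] ang 177.53 n 55
[[210.0, 179.8], [352.0, 180.6]] W [[572.2, 186.7], [569.1, 123.8]] ang -92.79 n 41
end
[[221.0, 152.5], [325.0, 152.4]] W [[579.6, 187.0], [577.3, 131.2]] ang -92.36 n 51
side
[[202.3, 179.9], [210.6, 299.9]] W [[565.1, 198.8], [489.8, 202.0]] ang 177.52 n 57
u plate front 563.9637326440641 end 571.6521469079175 v L 212.91004958001045 R 144.35777436632864 side 221.32644940977562 tcp 517.1661433887265 178.60247040810592
```

>>> {"op": "apply_moves", "data": {
  "rows": [
    {"hand": -1,"delta_pos": [-0.5,-3.4,0],"yaw": -0.004},
    {"hand": -1,"delta_pos": [-0.5,-3.4,8],"yaw": -0.004},
    {"hand": -1,"delta_pos": [-0.5,-3.4,14],"yaw": -0.004},
    {"hand": -1,"delta_pos": [-0.5,-3.4,18],"yaw": -0.004},
    {"hand": -1,"delta_pos": [-0.5,-3.4,22],"yaw": -0.004},
    {"hand": -1,"delta_pos": [-0.5,-3.4,26],"yaw": -0.004},
    {"hand": -1,"delta_pos": [-0.5,-3.4,28],"yaw": -0.004},
    {"hand": -1,"delta_pos": [-0.5,-3.4,29],"yaw": -0.004},
    {"hand": -1,"delta_pos": [-0.5,-3.4,29],"yaw": -0.004}
  ]
}}

```text
clock: 7.62
position: [522.8, 161.5, 86.6]
ee_rot: [1.0, -0.019, -0.0, 0.0]
contact_force: [0.7, -0.3, -2.0]
gripper_width: 14.3
grasp_force: 59.8
```

>>> {"op": "apply_moves", "data": {
  "rows": [
    {"hand": -1,"delta_pos": [0,0,0.7],"yaw": 0},
    {"hand": -1,"delta_pos": [0,0,1.2],"yaw": 0},
    {"hand": -1,"delta_pos": [0,0,1.6],"yaw": 0},
    {"hand": -1,"delta_pos": [0,0,1.6],"yaw": 0}
  ]
}}

```text
clock: 7.95
position: [522.9, 161.6, 85.4]
ee_rot: [1.0, -0.019, 0.0, -0.0]
contact_force: [0.1, 0.4, -1.9]
gripper_width: 14.6
grasp_force: 59.8
```

>>> {"op": "apply_moves", "data": {
  "rows": [
    {"hand": -1,"delta_pos": [0,0,0.4],"yaw": 0},
    {"hand": -1,"delta_pos": [0,0,0.7],"yaw": 0},
    {"hand": -1,"delta_pos": [0,0,0.7],"yaw": 0},
    {"hand": -1,"delta_pos": [0,0,0.7],"yaw": 0}
  ]
}}

```text
clock: 8.28
position: [522.9, 161.6, 85.2]
ee_rot: [1.0, -0.019, 0.0, -0.0]
contact_force: [-1.9, 0.5, 2.9]
gripper_width: 14.8
grasp_force: 60.6
```

>>> {"op": "apply_moves", "data": {
  "rows": [
    {"hand": -1,"delta_pos": [0,0,0.4],"yaw": 0},
    {"hand": -1,"delta_pos": [0,0,0.7],"yaw": 0},
    {"hand": -1,"delta_pos": [0,0,0.7],"yaw": 0},
    {"hand": -1,"delta_pos": [0,0,0.7],"yaw": 0}
  ]
}}

```text
clock: 8.62
position: [522.9, 161.6, 85.2]
ee_rot: [1.0, -0.019, 0.0, -0.0]
contact_force: [-4.0, -0.6, 7.6]
gripper_width: 14.8
grasp_force: 61.3
```

>>> {"op": "apply_moves", "data": {
  "rows": [
    {"hand": -1,"delta_pos": [1,0,-0.6],"yaw": 0},
    {"hand": -1,"delta_pos": [2,0,-0.6],"yaw": 0},
    {"hand": -1,"delta_pos": [3,0,-0.6],"yaw": 0},
    {"hand": -1,"delta_pos": [4,0,-0.6],"yaw": 0},
    {"hand": -1,"delta_pos": [5,0,-0.6],"yaw": 0},
    {"hand": -1,"delta_pos": [5.5,0,-0.6],"yaw": 0},
    {"hand": -1,"delta_pos": [6,0,-0.6],"yaw": 0},
    {"hand": -1,"delta_pos": [6,0,-0.6],"yaw": 0}
  ]
}}

```text
clock: 9.28
position: [528.6, 161.3, 85.1]
ee_rot: [1.0, -0.019, -0.0, 0.0]
contact_force: [-4.9, -0.4, 6.9]
gripper_width: 14.6
grasp_force: 61.1
```

>>> {"op": "apply_moves", "data": {
  "rows": [
    {"hand": -1,"delta_pos": [0.5,0,0],"yaw": 0},
    {"hand": -1,"delta_pos": [1,0,0],"yaw": 0},
    {"hand": -1,"delta_pos": [1,0,0],"yaw": 0}
  ]
}}

```text
clock: 9.53
position: [529.6, 161.3, 85.2]
ee_rot: [1.0, -0.019, -0.0, 0.0]
contact_force: [-5.0, -0.2, 7.2]
gripper_width: 14.7
grasp_force: 61.1
```

>>> {"op": "apply_moves", "data": {
  "rows": [
    {"hand": -1,"delta_pos": [0.5,0,0],"yaw": 0},
    {"hand": -1,"delta_pos": [1,0,0],"yaw": 0},
    {"hand": -1,"delta_pos": [1,0,0],"yaw": 0}
  ]
}}

```text
clock: 9.78
position: [530.6, 161.2, 85.2]
ee_rot: [1.0, -0.019, -0.0, 0.0]
contact_force: [-4.1, -0.1, 6.2]
gripper_width: 14.9
grasp_force: 61.1
```

>>> {"op": "apply_moves", "data": {
  "rows": [
    {"hand": -1,"delta_pos": [0.3,0,0],"yaw": 0},
    {"hand": -1,"delta_pos": [0.6,0,0],"yaw": 0},
    {"hand": -1,"delta_pos": [0.6,0,0],"yaw": 0}
  ]
}}

```text
clock: 10.03
position: [531.1, 161.2, 85.2]
ee_rot: [1.0, -0.019, -0.0, 0.0]
contact_force: [-5.3, -0.5, 7.0]
gripper_width: 14.6
grasp_force: 61.2
```

>>> {"op": "apply_moves", "data": {
  "rows": [
    {"hand": -1,"delta_pos": [0.3,0,0],"yaw": 0},
    {"hand": -1,"delta_pos": [0.6,0,0],"yaw": 0},
    {"hand": -1,"delta_pos": [0.6,0,0],"yaw": 0}
  ]
}}

```text
clock: 10.28
position: [531.1, 161.2, 85.2]
ee_rot: [1.0, -0.019, -0.001, 0.0]
contact_force: [-7.0, 0.7, 9.2]
gripper_width: 14.8
grasp_force: 61.4
```

>>> {"op": "apply_moves", "data": {
  "rows": [
    {"hand": -1,"delta_pos": [0.3,0,0],"yaw": 0},
    {"hand": -1,"delta_pos": [0.6,0,0],"yaw": 0},
    {"hand": -1,"delta_pos": [0.6,0,0],"yaw": 0}
  ]
}}

```text
clock: 10.53
position: [531.1, 161.2, 85.2]
ee_rot: [1.0, -0.019, -0.001, 0.0]
contact_force: [-9.1, 1.5, 9.7]
gripper_width: 14.8
grasp_force: 61.5
```

>>> {"op": "apply_moves", "data": {
  "rows": [
    {"hand": -1,"delta_pos": [0,-0.7,0],"yaw": 0},
    {"hand": -1,"delta_pos": [0,-1.4,0],"yaw": 0},
    {"hand": -1,"delta_pos": [0,-2.1,0],"yaw": 0},
    {"hand": -1,"delta_pos": [0,-2.8,0],"yaw": 0},
    {"hand": -1,"delta_pos": [0,-3.5,0],"yaw": 0},
    {"hand": -1,"delta_pos": [0,-3.5,0],"yaw": 0}
  ]
}}

```text
clock: 11.03
position: [531.2, 162.2, 85.2]
ee_rot: [1.0, -0.019, -0.002, 0.002]
contact_force: [-6.2, -6.7, 11.3]
gripper_width: 14.7
grasp_force: 61.7
```

>>> {"op": "apply_moves", "data": {
  "rows": [
    {"hand": -1,"delta_pos": [0,0,-0.8],"yaw": 0},
    {"hand": -1,"delta_pos": [0,-0.5,-0.8],"yaw": 0},
    {"hand": -1,"delta_pos": [0,-1,-0.8],"yaw": 0},
    {"hand": -1,"delta_pos": [0,-1,-0.8],"yaw": 0}
  ]
}}

```text
clock: 11.37
position: [531.2, 163.5, 85.3]
ee_rot: [1.0, -0.019, -0.002, 0.002]
contact_force: [-4.4, -6.3, 6.0]
gripper_width: 14.3
grasp_force: 61.1
```

>>> {"op": "apply_moves", "data": {
  "rows": [
    {"hand": -1,"delta_pos": [0,-0.4,0],"yaw": 0},
    {"hand": -1,"delta_pos": [0,-0.8,0],"yaw": 0},
    {"hand": -1,"delta_pos": [0,-0.8,0],"yaw": 0}
  ]
}}

```text
clock: 11.62
position: [531.3, 164.3, 85.3]
ee_rot: [1.0, -0.019, -0.002, 0.002]
contact_force: [-4.7, -5.6, 6.3]
gripper_width: 14.8
grasp_force: 61.1
```

>>> {"op": "apply_moves", "data": {
  "rows": [
    {"hand": -1,"delta_pos": [0,-0.4,0],"yaw": 0},
    {"hand": -1,"delta_pos": [0,-0.8,0],"yaw": 0},
    {"hand": -1,"delta_pos": [0,-1.2,0],"yaw": 0},
    {"hand": -1,"delta_pos": [0,-1.2,0],"yaw": 0}
  ]
}}

```text
clock: 11.95
position: [531.3, 165.5, 85.3]
ee_rot: [1.0, -0.02, -0.002, 0.002]
contact_force: [-4.7, -5.0, 6.5]
gripper_width: 14.5
grasp_force: 61.1
```

>>> {"op": "apply_moves", "data": {
  "rows": [
    {"hand": -1,"delta_pos": [0,-0.4,0],"yaw": 0},
    {"hand": -1,"delta_pos": [0,-0.8,0],"yaw": 0},
    {"hand": -1,"delta_pos": [0,-0.8,0],"yaw": 0}
  ]
}}

```text
clock: 12.2
position: [531.3, 166.1, 85.3]
ee_rot: [1.0, -0.019, -0.002, 0.002]
contact_force: [-3.4, -7.5, 7.3]
gripper_width: 14.6
grasp_force: 61.1
```

>>> {"op": "apply_moves", "data": {
  "rows": [
    {"hand": -1,"delta_pos": [0,-0.4,0],"yaw": 0},
    {"hand": -1,"delta_pos": [0,-0.8,0],"yaw": 0},
    {"hand": -1,"delta_pos": [0,-0.8,0],"yaw": 0}
  ]
}}

```text
clock: 12.45
position: [531.3, 166.2, 85.3]
ee_rot: [1.0, -0.019, -0.002, 0.003]
contact_force: [-4.1, -8.9, 7.8]
gripper_width: 14.7
grasp_force: 61.1
```

>>> {"op": "apply_moves", "data": {
  "rows": [
    {"hand": -1,"delta_pos": [0.4,-0.4,0],"yaw": 0},
    {"hand": -1,"delta_pos": [0.8,-0.8,0],"yaw": 0},
    {"hand": -1,"delta_pos": [1.4,-0.8,0],"yaw": 0},
    {"hand": -1,"delta_pos": [1.4,-0.8,0],"yaw": 0}
  ]
}}

```text
clock: 12.78
position: [531.4, 166.2, 85.4]
ee_rot: [1.0, -0.02, -0.004, 0.003]
contact_force: [-7.4, -9.4, 11.1]
gripper_width: 14.7
grasp_force: 61.6
```

>>> {"op": "apply_moves", "data": {
  "rows": [
    {"hand": -1,"delta_pos": [-0.5,1,-0.8],"yaw": 0},
    {"hand": -0.6,"delta_pos": [-0.8,1.5,-0.8],"yaw": 0},
    {"hand": -0.2,"delta_pos": [-0.8,1.5,-0.8],"yaw": 0},
    {"hand": -0.2,"delta_pos": [-0.8,1.5,-0.8],"yaw": 0},
    {"hand": -0.2,"delta_pos": [-0.8,1.5,-0.8],"yaw": 0},
    {"hand": -0.2,"delta_pos": [-0.8,1.5,-20],"yaw": 0},
    {"hand": -0.2,"delta_pos": [-0.8,1.5,-50],"yaw": 0},
    {"hand": -0.2,"delta_pos": [-0.8,1.5,-70],"yaw": 0},
    {"hand": -0.2,"delta_pos": [-0.8,1.5,-70],"yaw": 0}
  ]
}}

```text
clock: 13.53
position: [536.8, 170.6, 160.3]
ee_rot: [1.0, -0.018, 0.005, -0.003]
contact_force: [0.1, 0.4, 0.1]
gripper_width: 34.4
grasp_force: 0.0
```

Run:
```python
from h import *
im=imaging.get_image('wrist'); save(im,'w4.png'); np.save('w4.npy',im,allow_pickle=True)
delta(450,94,150,-.040)
```

```text
delta [-82.6  79.2   7.2] yaw 0.003 | at [535.4 170.  158. ] th -0.037 F [-0.3 -0.2 -0.7]
```

View pics/w4.png

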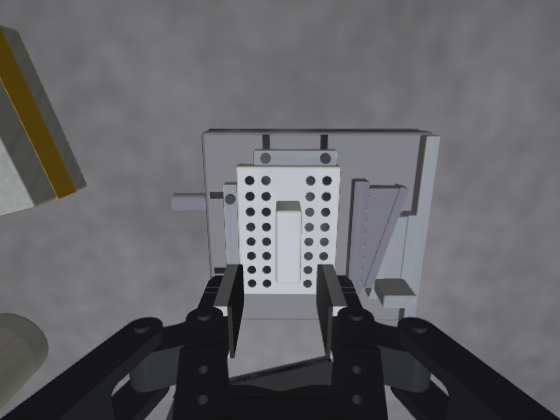

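The plate lies against the end stop (row 166) and the side stop (column 238). I'll check that numerically, then move to the tab.

Run:
```python
from h import *
im=np.load('w4.npy',allow_pickle=True).item()
print('plate L,R,T');L=edge(im,(237.5,170),(240,265),54,2.5,.05,.95);Rr=edge(im,(339,170),(336,265),54,3);T=edge(im,(240,166),(337,166),54,3)
print('end back');E=edge(im,(254,150),(337,150),50,3)
print('tab');W=edge(im,(379,291),(411,294),76.5,3)
ex=np.array([np.cos(-.0405),np.sin(-.0405)]);ey=np.array([-ex[1],ex[0]])
m=lambda E:(E[0]+E[1])/2
print('u front',m(T)@ex,'end face',m(E)@ex-10,'vL',m(L)@ey,'vR',m(Rr)@ey)
```

```text
plate L,R,T
[[236.0, 170.0], [239.5, 265.0]] W [[576.9, 199.0], [507.6, 201.6]] ang 177.84 n 50
[[339.9, 170.0], [334.3, 264.9]] W [[574.5, 129.8], [505.4, 132.9]] ang 177.5 n 52
[[240.0, 166.3], [337.0, 166.4]] W [[579.3, 196.1], [576.9, 131.8]] ang -92.1 n 60
end back
[[254.0, 150.4], [337.0, 150.4]] W [[589.0, 186.6], [587.0, 131.3]] ang -92.08 n 53
tab
[[378.8, 293.7], [410.8, 295.8]] W [[494.2, 106.4], [491.9, 85.0]] ang -96.01 n 50
u front 571.0168986783237 end face 571.0906664567666 vL 222.09846580692283 vR 153.1043013782858
```

>>> {"op": "apply_moves", "data": {
  "rows": [
    {"hand": -1,"delta_pos": [-28,26,3],"yaw": 0.003},
    {"hand": -1,"delta_pos": [-55,52,6],"yaw": 0.003},
    {"hand": -1,"delta_pos": [-80,77,8],"yaw": 0.003},
    {"hand": -1,"delta_pos": [-81,79,8],"yaw": 0.003},
    {"hand": -1,"delta_pos": [-81,79,30],"yaw": 0.003},
    {"hand": -1,"delta_pos": [-81,79,50],"yaw": 0.003},
    {"hand": -1,"delta_pos": [-81,79,60],"yaw": 0.003},
    {"hand": -1,"delta_pos": [-81,79,66],"yaw": 0.003},
    {"hand": -1,"delta_pos": [-81,79,66],"yaw": 0.003},
    {"hand": -1,"delta_pos": [-81,79,66],"yaw": 0.003},
    {"hand": -1,"delta_pos": [-81,79,66],"yaw": 0.003}
  ]
}}

```text
clock: 14.5
position: [450.2, 93.1, 89.8]
ee_rot: [1.0, -0.02, 0.001, -0.0]
contact_force: [0.5, 0.0, -0.2]
gripper_width: -0.2
grasp_force: 0.0
```

>>> {"op": "apply_moves", "data": {
  "rows": [
    {"hand": -1,"delta_pos": [2,0,5],"yaw": 0},
    {"hand": -1,"delta_pos": [6,0,5],"yaw": 0},
    {"hand": -1,"delta_pos": [10,0,5],"yaw": 0},
    {"hand": -1,"delta_pos": [14,0,5],"yaw": 0},
    {"hand": -1,"delta_pos": [17,0,5],"yaw": 0},
    {"hand": -1,"delta_pos": [20,0,5],"yaw": 0},
    {"hand": -1,"delta_pos": [23,0,5],"yaw": 0},
    {"hand": -1,"delta_pos": [26,0,5],"yaw": 0},
    {"hand": -1,"delta_pos": [28,0,5],"yaw": 0},
    {"hand": -1,"delta_pos": [30,0,5],"yaw": 0},
    {"hand": -1,"delta_pos": [30,0,5],"yaw": 0}
  ]
}}

```text
clock: 15.42
position: [479.5, 91.2, 84.2]
ee_rot: [1.0, -0.021, -0.0, 0.0]
contact_force: [-1.4, 0.7, 1.1]
gripper_width: -0.1
grasp_force: 1.0
```

>>> {"op": "apply_moves", "data": {
  "rows": [
    {"hand": -1,"delta_pos": [2,0,0],"yaw": 0},
    {"hand": -1,"delta_pos": [4,0,0],"yaw": 0},
    {"hand": -1,"delta_pos": [6,0,0],"yaw": 0},
    {"hand": -1,"delta_pos": [8,0,0],"yaw": 0},
    {"hand": -1,"delta_pos": [10,0,0],"yaw": 0},
    {"hand": -1,"delta_pos": [12,0,0],"yaw": 0},
    {"hand": -1,"delta_pos": [14,0,0],"yaw": 0},
    {"hand": -1,"delta_pos": [16,0,0],"yaw": 0}
  ]
}}

```text
clock: 16.08
position: [495.6, 90.6, 84.2]
ee_rot: [1.0, -0.02, -0.0, 0.0]
contact_force: [-3.7, -1.1, 0.4]
gripper_width: 0.1
grasp_force: 1.6
```

Pushing against about 3.7 N of drag. The jam is expected at a TCP x of about 514–520.

>>> {"op": "apply_moves", "data": {
  "rows": [
    {"hand": -1,"delta_pos": [2,0,0],"yaw": 0},
    {"hand": -1,"delta_pos": [4,0,0],"yaw": 0},
    {"hand": -1,"delta_pos": [6,0,0],"yaw": 0},
    {"hand": -1,"delta_pos": [8,0,0],"yaw": 0},
    {"hand": -1,"delta_pos": [9,0,0],"yaw": 0},
    {"hand": -1,"delta_pos": [10,0,0],"yaw": 0},
    {"hand": -1,"delta_pos": [10,0,0],"yaw": 0}
  ]
}}

```text
clock: 16.67
position: [505.7, 90.3, 84.2]
ee_rot: [1.0, -0.02, -0.0, 0.0]
contact_force: [-2.6, -2.1, -0.7]
gripper_width: -0.1
grasp_force: 1.2
```

>>> {"op": "apply_moves", "data": {
  "rows": [
    {"hand": -1,"delta_pos": [1,0,0],"yaw": 0},
    {"hand": -1,"delta_pos": [2,0,0],"yaw": 0},
    {"hand": -1,"delta_pos": [3,0,0],"yaw": 0},
    {"hand": -1,"delta_pos": [4,0,0],"yaw": 0},
    {"hand": -1,"delta_pos": [4,0,0],"yaw": 0}
  ]
}}

```text
clock: 17.08
position: [509.7, 90.2, 84.3]
ee_rot: [1.0, -0.02, 0.0, 0.0]
contact_force: [-2.0, -1.5, -1.6]
gripper_width: 0.3
grasp_force: 1.4
```

>>> {"op": "apply_moves", "data": {
  "rows": [
    {"hand": -1,"delta_pos": [1,0,0],"yaw": 0},
    {"hand": -1,"delta_pos": [2,0,0],"yaw": 0},
    {"hand": -1,"delta_pos": [3,0,0],"yaw": 0},
    {"hand": -1,"delta_pos": [3,0,0],"yaw": 0}
  ]
}}

```text
clock: 17.42
position: [512.4, 90.1, 84.3]
ee_rot: [1.0, -0.02, -0.0, 0.0]
contact_force: [-4.3, -0.6, -1.5]
gripper_width: -0.3
grasp_force: 2.1
```

>>> {"op": "apply_moves", "data": {
  "rows": [
    {"hand": -1,"delta_pos": [1,0,0],"yaw": 0},
    {"hand": -1,"delta_pos": [2,0,0],"yaw": 0},
    {"hand": -1,"delta_pos": [2,0,0],"yaw": 0}
  ]
}}

```text
clock: 17.67
position: [512.9, 90.0, 84.3]
ee_rot: [1.0, -0.021, -0.002, 0.0]
contact_force: [-9.0, 0.8, 3.2]
gripper_width: 0.3
grasp_force: 4.4
```

>>> {"op": "apply_moves", "data": {
  "rows": [
    {"hand": -1,"delta_pos": [1,0,0],"yaw": 0},
    {"hand": -1,"delta_pos": [2,0,0],"yaw": 0},
    {"hand": -1,"delta_pos": [2,0,0],"yaw": 0}
  ]
}}

```text
clock: 17.92
position: [513.4, 89.9, 84.2]
ee_rot: [1.0, -0.021, -0.003, 0.001]
contact_force: [-13.0, 3.4, 5.8]
gripper_width: -0.0
grasp_force: 6.7
```

>>> {"op": "apply_moves", "data": {
  "rows": [
    {"hand": -1,"delta_pos": [0.5,0,0],"yaw": 0},
    {"hand": -1,"delta_pos": [1,0,0],"yaw": 0},
    {"hand": -1,"delta_pos": [1,0,0],"yaw": 0}
  ]
}}

```text
clock: 18.17
position: [513.6, 89.8, 84.2]
ee_rot: [1.0, -0.021, -0.004, 0.001]
contact_force: [-15.8, 4.9, 8.6]
gripper_width: -0.1
grasp_force: 7.9
```

Jammed at about 16 N. I'll back off and lift clear.

>>> {"op": "apply_moves", "data": {
  "rows": [
    {"hand": -1,"delta_pos": [-4,0,0],"yaw": 0},
    {"hand": -1,"delta_pos": [-10,0,0],"yaw": 0},
    {"hand": -1,"delta_pos": [-25,0,0],"yaw": 0},
    {"hand": -1,"delta_pos": [-35,0,-10],"yaw": 0},
    {"hand": -1,"delta_pos": [-35,0,-40],"yaw": 0},
    {"hand": -1,"delta_pos": [-35,0,-75],"yaw": 0},
    {"hand": -1,"delta_pos": [-15,-30,-90],"yaw": 0},
    {"hand": -1,"delta_pos": [0,-60,-90],"yaw": 0},
    {"hand": -1,"delta_pos": [0,-60,-90],"yaw": 0},
    {"hand": -1,"delta_pos": [0,-60,-90],"yaw": 0}
  ]
}}

```text
clock: 19.0
position: [522.2, 151.9, 175.5]
ee_rot: [1.0, -0.019, 0.003, -0.001]
contact_force: [-0.3, -0.8, -0.4]
gripper_width: -0.1
grasp_force: 0.0
```

Run:
```python
from h import *
im=imaging.get_image('wrist'); save(im,'w5.png'); np.save('w5.npy',im,allow_pickle=True); print(read_state()['position'])
```

```text
[520.97741885 150.74436287 174.79769155]
```

View pics/w5.png

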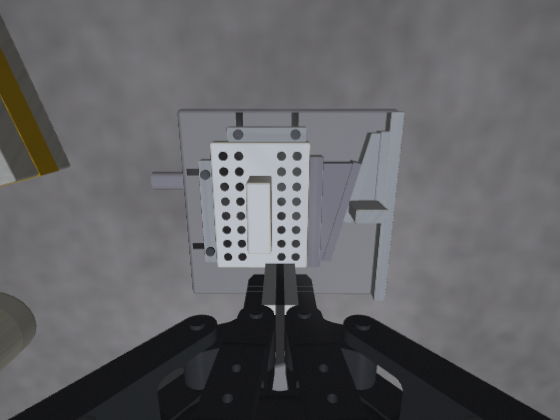

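The bar (column 309) is hard against the plate, and the plate sits between both stops. One last numeric check before handing in.

Run:
```python
from h import *
im=np.load('w5.npy',allow_pickle=True).item()
L=edge(im,(212,146),(218,262),54,2.5,.05,.95);T=edge(im,(214,142.5),(307,142.5),54,3)
E=edge(im,(228,128),(306,128),50,3)
ex=np.array([np.cos(-.0405),np.sin(-.0405)]);ey=np.array([-ex[1],ex[0]])
m=lambda E:(E[0]+E[1])/2
g=m(E)@ex-10-m(T)@ex; print('gap',g,'vL',m(L)@ey)
if abs(g)<1.2: print(workorder.job_done())
```

```text
[[209.9, 146.1], [217.1, 262.0]] W [[576.8, 198.9], [488.5, 202.3]] ang 177.79 n 54
[[214.0, 142.4], [307.0, 142.3]] W [[579.2, 195.8], [576.8, 131.4]] ang -92.18 n 60
[[228.0, 127.4], [306.0, 127.4]] W [[588.7, 185.8], [586.6, 131.6]] ang -92.23 n 46
gap -0.17105486038303752 vL 221.99811923250022
the job is handed in; nothing more can be done
None
```

The plate is flat on the deck and, by the last camera check, home against both stops (end-stop gap under 0.2 mm). The wedge was jammed with a push of about 16 N, the arm is clear, and the job was handed in at about 19 s; the hand-in returned no verdict.

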